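# Rock a sample cassette into the egg-count reader

### The arm

A 7-joint arm with a two-finger parallel gripper is mounted at the origin on the work surface. World frame = base frame: x ahead of the robot, y to its left, z up, the work surface at z = 0. Lengths are in m, angles in rad, forces in N, time in s.
With the tool pointing down it reaches from about 0.425 to 0.95 m from the base axis. Payload 16.7 kg.
Tool frame: the origin (TCP) lies on the centre line of the jaws, within the pads' length; the fingertips stand 19 mm ahead of it and the grasp point (between the pads) is the TCP (r.finger_overhang is the distance from the TCP to the fingertips, in m); z points along the fingers, y is the line along which they close (so a half turn about z gives the same grasp; the last joint's range is limited). The gripper opens to 94 mm and grips with 3 to 60 N. Pads are 16 mm wide; open, the fingers measure 119 mm over their backs; the gripper's body (75 mm by 177 mm) begins 78 mm behind the grasp point.
Start: joints at [1.065, 0.426, 0.074, 1.606, -0.034, 1.111, -0.067], TCP at [0.236, -0.632, 0.224] pointing down, gripper open.
Joint ranges: [-2.85, 2.85], [-0.5, 2.14], [-1.23, 1.37], [0.21, 2.46], [-1.02, 4.16], [0.16, 2.05], [-2.73, 2.73]. Speed limits (rad/s): [1.89, 1.89, 2.39, 2.39, 3.01, 3.01, 3.01].

### API

Orientations are given as a 3x3 rotation matrix whose columns are the frame's x, y, z axes.
In Python, from cell import r, eyes gives the robot as it stands. The module is installed in compiled form; this text tells all that it offers.
- The arm moves only by the shell command python3 -m creep 'ROWS' [OPENING] [FORCE]. ROWS is JSON, a list of rows, each a list of 6 numbers: the shift along the tool's x, y, z in cm, then the turn, a rotation vector about the tool's x, y, z in units of 5 degrees (1.0 is 5 degrees). In form: [[tx, ty, tz, wx, wy, wz], ...]. A call has 1 to 10 rows; each row is the pose to reach, as a shift and turn from the pose commanded when the call began, along the tool's axes at that moment; what a row does not reach only later rows make up. A row lasts 1/12 s, in which the tool goes at most 41.7 mm and 7.16 degrees, less where a joint would pass 70% of its speed; a pose out of reach is approached as far as the arm can. A call with a gripper value outside its range is refused whole. OPENING is the finger opening in cm, from 0 to 9.4, set as the call begins (- or left out, the last holds). The fingers move at their own pace and stop on an object; FORCE is the grip in N (left out, the last holds). Time passes only in rows, so rows that repeat a pose let the fingers close. It gives the time, the measured TCP pose, the force, the opening and the grip force at its end, in the units of the state.
- r.read_state(): the state, without advancing time (a new reading comes with each control period).
- eyes.snapshot(name): name is "side" or "top" or "wrist"; returns (picture, depth): 480x640x3 uint8, blue, green, red; 480x640 float32, m along the optical axis (not along the pixel's ray), 0 where there is no reading.
- eyes.camera_params(name): a dict with "fov_y" (degrees; the focal length in pixels is half the picture's height over the tangent of half this angle, whatever the lens; pixels are square), "cx", "cy" (the principal point, pixels), "distortion" ([k1, k2, p1, p2, k3] as OpenCV has them; the pictures are not rectified), "R" (3x3) and "t" (3): a world point X has camera coordinates R X + t. Camera axes: x right, y down, z forward; pixel columns grow to the right and rows downward; lengths in m; the calibration is good to about 2 mm. A picture is of the moment at which its call begins: read the wrist's pose just before it. camera_params takes no time and is no camera call; for the wrist camera it gives the pose at the moment of the call.
- r.close_job(): hands the job in; it is judged then, once.
The state is a dict: "t": time; "qpos": joint angles; "joint_vel": joint speeds; "joint_efforts": joint torques, N m; "tool_pos": TCP position; "eef_rot": TCP orientation; "contact_force": force on the tool from outside, world axes, zero at the start; "torque": the same for the moment, N m; "opening": opening from 0.0 (shut) to 1.0 (fully open); "grip_force": force on a finger pad.
Only numpy, scipy, OpenCV 4.12 (cv2) and the standard library are available. Lean on these libraries where they do the work, as an engineer would, in place of code of your own. Each camera call takes 0.05 s, during which the arm holds its last target. There are 200 camera calls.

### The job

Load the sample cassette into the bay of the bench reader: tip it so that the end without the ridge goes down first under the bridge, push that end back against the sprung plate, then rock the ridged end down behind the low sill until the cassette lies flat on the bay floor, and let go. The reader is delicate, so work by feel and gently, and leave the jar, the measuring cylinder and the vial undisturbed.

Things in the scene. Friction and masses are not known exactly. Their poses are not given: they have to be found in the camera images.
- cassette_center (a point): Centre (half-way up) of the loose sample cassette: white plastic block 80 (x) x 46 (y) x 24 (z) mm, about 0.13 kg, window in its top. x runs from the nose (plain end, -40 mm) to the tail (+40); z up. On the tail's top a ridge runs across the width, 7 mm high, 6 thick (31 to 37 mm from the centre). Best held by its long sides. It starts flat on the pad
- pad: Fixed dark rubber pad on the bench, 170 x 150 x 4 mm, origin at the centre of its underside
- bay_mark (a point): Point fixed on the reader, on the bay's centre line at bay-floor height, 4 mm above the housing's top. z up, x from bridge to sill. The bay unit is clamped on rails up to 12 mm either way along x from its marks: this offset d is not measured and must be felt; the clamp holds. Seated, the cassette is flat on the floor, centred d from here, its x along this x. Over 30 N on the reader damages it
- sill_mark (a point): Where the top inner edge of the sill would be if d were 0; the real one is d further along x. The sill is 8 mm high above the bay floor, 9 thick (to +x). Low cheeks, 8 high and 49 mm apart, guide the tail from 14 mm before the sill up to it; between them and the bridge the bay's sides are open for fingers. Axes as bay_mark
- bridge_mark (a point): Where the lower edge of the bridge would be if d were 0 (the real one is d further along x). 75 mm from the sill, so the cassette cannot go in flat. The bridge is 6 mm thick, its underside 28 mm above the bay floor; it reaches 23 mm to -x, on pillars 49 mm apart whose mouth flares over 12 mm towards +x. Axes as bay_mark
- plate_mark (a point): Where the middle of the sprung steel plate's face would be if d were 0 (the real one is d further along x), 1.5 mm inside the bridge edge. The plate is 40 mm wide, its top 24 mm above the bay floor. It yields to -x by at most 9.5 mm, with 3 N at first plus 0.6 N per mm; seated, it holds the cassette's tail against the sill, the nose 5 mm under the bridge. Axes as bay_mark
- reader: The reader: fixed grey housing 240 x 180 x 50 mm, bay unit on top; origin at the centre of its underside, 54 mm below bay_mark, same axes
- sieve_jar: Bystander: clear jar with a blue sieve collar, 92 mm across, 131 mm tall, origin at the centre of its underside; leave it alone
- measuring_cylinder: Bystander: glass measuring cylinder on a round foot of 60 mm, 158 mm tall, origin at the centre of its underside; leave it alone
- vial: Bystander: small capped vial, 32 mm across, 60 mm tall, origin at the centre of its underside; leave it alone
Things that resemble listed ones, but are neither listed nor needed, are in the scene too. Leave any orange look-alike of the part that bears cassette_center alone.

How it is judged:
By the outcome, as a careful person would: the job done as asked, in the order asked, and still so for the second after the job is handed in, with the robot touching nothing.
It also fails if it takes over 48 s, if anything falls off the work surface, if the arm or the gripper's body presses on something with over 40 N, if the wrist force passes 120 N, or if a joint passes its speed limit or range.

## Working session

There is one attempt and no reset: what is moved stays moved. The work goes in short steps, Python scripts to look and compute and a shell command to move; the robot and the scene stay as the last step left them, time stands still between calls to the robot, and variables do not carry over. Pictures are saved under pics/ and viewed, at most 10 in all, crops included, and the job is handed in when it is done.

```bash
mkdir -p pics; ls
python3 - <<'E'
from cell import r,eyes
import cv2,numpy as np
for n in ["side","top"]:
    im,d=eyes.snapshot(n); cv2.imwrite(f"pics/{n}1.png",im); np.save(f"{n}_d.npy",d)
    p=eyes.camera_params(n); print(n,p)
s=r.read_state(); print(s["t"],s["tool_pos"],s["eef_rot"],s["opening"])
E
```

```text
pics
side {'fov_y': 54.62969897883064, 'cx': 320.12361306986674, 'cy': 241.7658912379259, 'distortion': array([0.01524965, 0.        , 0.        , 0.        , 0.        ]), 'R': array([[ 0.95453038, -0.2980007 ,  0.00820546],
       [-0.19145723, -0.6338928 , -0.74934909],
       [ 0.22850794,  0.71370548, -0.66212432]]), 't': array([-0.5565867 ,  0.17226018,  0.9432404 ])}
top {'fov_y': 43.361635550821795, 'cx': 324.7013031107937, 'cy': 238.82160617727354, 'distortion': array([-0.12331629,  0.        ,  0.        ,  0.        ,  0.        ]), 'R': array([[-0.02612782, -0.99942717, -0.02150977],
       [-0.99002599,  0.02884992, -0.13789932],
       [ 0.13844088,  0.01769222, -0.99021266]]), 't': array([0.03985219, 0.55871093, 1.46056845])}
0.1 [ 0.23560425 -0.63213723  0.22383323] [[ 9.37017837e-01  3.49281145e-01 -5.04526944e-04]
 [ 3.49281496e-01 -9.37017223e-01  1.07726583e-03]
 [-9.64817916e-05 -1.18563923e-03 -9.99999292e-01]] 1.0028484229584411
```

View pics/side1.png

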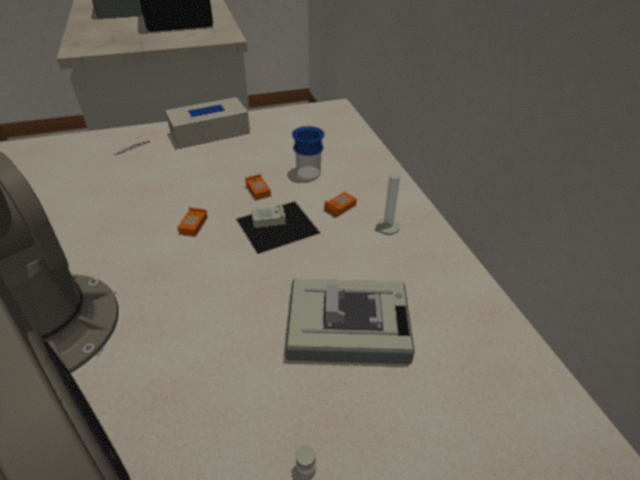

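View pics/top1.png

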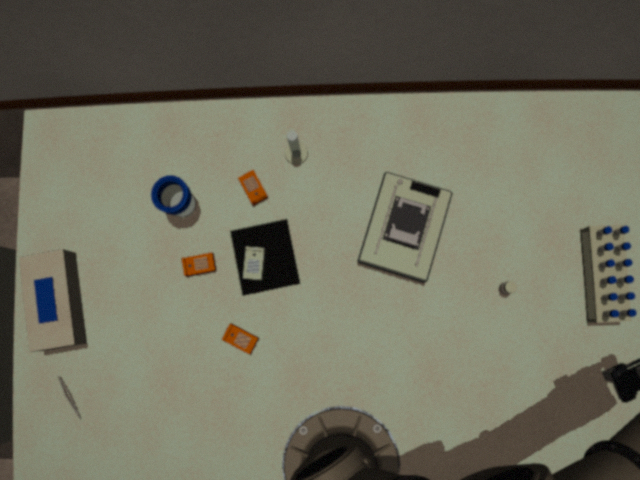

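The side view shows the reader at about (350,320) with its bridge at (333,303), and the cassette on the pad at (268,216). The top view has the reader at (406,226) and the cassette at (253,263). Three orange look-alikes are around the pad. Next: zoom in and measure.

```bash
cat > h.py <<'E'
import numpy as np,cv2
from cell import r,eyes
def K(p):
    f=240/np.tan(np.radians(p["fov_y"]/2)); return np.array([[f,0,p["cx"]],[0,f,p["cy"]],[0,0,1]])
def ray(p,px,z):
    u=cv2.undistortPoints(np.array(px,float).reshape(-1,1,2),K(p),np.array(p["distortion"]))[:,0]
    d=np.c_[u,np.ones(len(u))]@p["R"]; o=-p["R"].T@p["t"]
    return o+d*((z-o[2])/d[:,2])[:,None]
def proj(p,X):
    return cv2.projectPoints(np.array(X,float).reshape(-1,1,3),cv2.Rodrigues(p["R"])[0],p["t"],K(p),np.array(p["distortion"]))[0][:,0]
E
python3 - <<'E'
from h import *
im=cv2.imread("pics/top1.png"); p=eyes.camera_params("top")
a=cv2.resize(im[235:295,220:310],None,fx=6,fy=6,interpolation=cv2.INTER_CUBIC)[:, :400]
b=cv2.resize(im[165:290,350:460],None,fx=3.6,fy=3.6,interpolation=cv2.INTER_CUBIC)[:450]
o=np.zeros((450,800,3),np.uint8); o[:a.shape[0],:400]=a[:450]; o[:b.shape[0],400:400+b.shape[1]]=b[:,:400]
cv2.imwrite("pics/z1.png",o)
hsv=cv2.cvtColor(im,cv2.COLOR_BGR2HSV)
g=cv2.cvtColor(im,cv2.COLOR_BGR2GRAY)
m=(g>110).astype(np.uint8); mm=np.zeros_like(m); mm[240:286,238:272]=m[240:286,238:272]
c=max(cv2.findContours(mm,0,2)[0],key=cv2.contourArea); w=ray(p,c.reshape(-1,2),0.028)[:,:2]
print("cass",cv2.minAreaRect((w*1000).astype(np.float32)))
dk=np.zeros_like(m); dk[215:300,225:305]=(g<45)[215:300,225:305]
c=max(cv2.findContours(dk,0,2)[0],key=cv2.contourArea); print("pad",cv2.minAreaRect((ray(p,c.reshape(-1,2),.004)[:,:2]*1000).astype(np.float32)))
# reader by depth: height map
d=np.load("top_d.npy"); v,u=np.mgrid[0:480,0:640]
px=np.c_[u.ravel(),v.ravel()].astype(float)
uu=cv2.undistortPoints(px.reshape(-1,1,2),K(p),np.array(p["distortion"]))[:,0]
X=((np.c_[uu,np.ones(len(uu))]*d.reshape(-1,1)-p["t"])@p["R"]).reshape(480,640,3); np.save("X.npy",X)
for nm,(c0,c1,r0,r1),lo in [("reader",(350,465,160,290),.035),("cass",(235,275,240,285),.015)]:
    s=X[r0:r1,c0:c1].reshape(-1,3); dd=d[r0:r1,c0:c1].ravel(); s=s[(dd>0)&(s[:,2]>lo)&(s[:,2]<.1)]
    print(nm,len(s),cv2.minAreaRect((s[:,:2]*1000).astype(np.float32)),np.percentile(s[:,2],[5,25,50,75,95,99]))
E
```

```text
cass ((505.98895263671875, 204.993408203125), (43.08321762084961, 76.50035095214844), 83.11005401611328)
pad ((522.7310180664062, 179.24072265625), (165.042724609375, 144.96563720703125), 10.503089904785156)
reader 6835 ((586.0996704101562, -176.83607482910156), (181.28851318359375, 239.9889373779297), 71.06568908691406) [0.04374169 0.04856473 0.05150598 0.05463256 0.06874247 0.0908696 ]
cass 611 ((515.5560302734375, 204.875244140625), (47.52434158325195, 97.48552703857422), 83.572265625) [0.02221081 0.02650658 0.02894193 0.03127179 0.03554089 0.03916308]
```

View pics/z1.png

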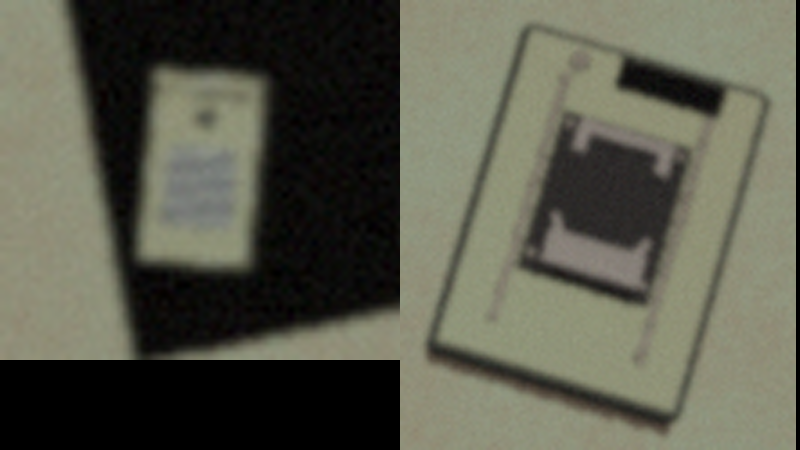

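```bash
python3 -m creep '[[34,-21.2,0,0,0,5.5],[34,-21.2,0,0,0,5.5],[34,-21.2,0,0,0,5.5],[34,-21.2,0,0,0,5.5],[34,-21.2,0,0,0,5.5],[34,-21.2,0,0,0,5.5],[34,-21.2,0,0,0,5.5],[34,-21.2,0,0,0,5.5],[34,-21.2,0,0,0,5.5],[34,-21.2,0,0,0,5.5]]' 7.5
python3 - <<'E'
from h import *
s=r.read_state(); print(s["qpos"])
p=eyes.camera_params("wrist"); R=s["eef_rot"]; o=-p["R"].T@p["t"]; print("cam in tool",R.T@(o-s["tool_pos"]), "axis",R.T@p["R"][2], "up/right",R.T@p["R"][0],p["fov_y"])
E
```

```text
t: 0.93
tool_pos: [0.4819, -0.3119, 0.2244]
eef_rot: [[0.993, -0.121, 0.0], [-0.121, -0.993, 0.001], [0.0, -0.001, -1.0]]
contact_force: [0.2, -0.3, 0.3]
opening: 0.796
grip_force: 0.0
[ 4.69543274e-01  2.63233587e-01 -8.24316388e-03  1.83524642e+00
  1.72263220e-03  1.04333012e+00 -1.23139207e+00]
cam in tool [ 8.27068501e-02  3.55421922e-05 -1.60638364e-01] axis [-2.83522120e-01  2.09366993e-04  9.58965674e-01] up/right [ 1.70312016e-04  9.99999971e-01 -1.67972398e-04] 63.389696223998904
```

```bash
python3 -m creep '[[8.7,-14.7,-2,0,0,2.4],[8.7,-14.7,-2,0,0,2.4],[8.7,-14.7,-2,0,0,2.4],[8.7,-14.7,-2,0,0,2.4],[8.7,-14.7,-2,0,0,2.4],[8.7,-14.7,-2,0,0,2.4],[8.7,-14.7,-2,0,0,2.4]]'
python3 - <<'E'
from h import *
p=eyes.camera_params("wrist"); im,d=eyes.snapshot("wrist"); cv2.imwrite("pics/w1.png",im); np.savez("w1.npz",im=im,d=d,**{k:np.array(v) for k,v in p.items()})
E
```

```text
t: 1.52
tool_pos: [0.5847, -0.1794, 0.244]
eef_rot: [[0.946, -0.325, -0.001], [-0.325, -0.946, 0.0], [-0.001, 0.0, -1.0]]
contact_force: [-0.7, -0.8, 0.3]
opening: 0.797
grip_force: 0.0
```

View pics/w1.png

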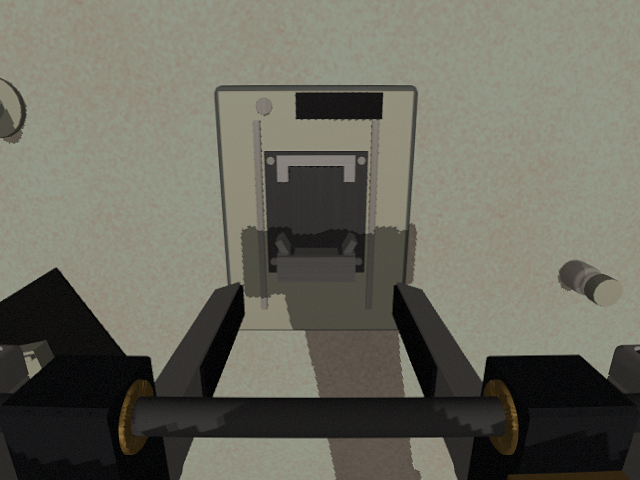

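The wrist view shows the housing corners at (219,88), (415,88), (231,328) and (403,328). The sill's inner edge is at row ~167 (columns 288–345) and the bridge's upper far edge at row ~257. Converting these to positions.

Run:
```python
from h import *
z=np.load("w1.npz"); p={k:z[k] for k in["fov_y","cx","cy","distortion","R","t"]}; p={k:(v if v.ndim else float(v)) for k,v in p.items()}
g=cv2.cvtColor(z["im"],cv2.COLOR_BGR2GRAY).astype(int)
c=ray(p,[[218,88],[416,88],[231,329],[404,329]],.05); print(c.round(4))
ctr=c.mean(0); print("far/near len",np.linalg.norm(c[0]-c[1]),np.linalg.norm(c[2]-c[3]),np.linalg.norm(c[0]-c[2]))
x=(c[0]+c[1]-c[2]-c[3])[:2]; y=(c[0]+c[2]-c[1]-c[3])[:2]; print("yaw x,y",np.degrees(np.arctan2(x[1],x[0])),np.degrees(np.arctan2(y[1],y[0]))-90,"ctr",ctr)
print("col316",[(r_,g[r_,316]) for r_ in range(148,175)]); print([(r_,g[r_,316]) for r_ in range(244,284)])
print("row175",[(k,g[175,k]) for k in range(270,364,1)])
for n,q,h in [("sill in",[316,167],.062),("sill out",[316,155.5],.062),("bridge up edge",[316,257],.088),("bridge low edge?",[316,248],.082)]:
    w=ray(p,[q],h)[0]; print(n,w.round(4), "along x from ctr",((w-ctr)[:2]@x/np.linalg.norm(x)).round(4))
w=ray(p,[[288,175],[345,175]],.062); print("cheek",w,np.linalg.norm(w[0]-w[1]), ((w.mean(0)-ctr)[:2]@y/np.linalg.norm(y)))
```

```text
[[ 0.7221 -0.136   0.05  ]
 [ 0.6668 -0.2967  0.05  ]
 [ 0.5049 -0.0579  0.05  ]
 [ 0.4474 -0.2254  0.05  ]]
far/near len 0.16996281820666076 0.1770577873014962 0.23073577962383127
yaw x,y -18.88298198068626 -18.971119787086792 ctr [ 0.5852845 -0.1789942  0.05     ]
col316 [(148, np.int64(141)), (149, np.int64(143)), (150, np.int64(148)), (151, np.int64(35)), (152, np.int64(50)), (153, np.int64(49)), (154, np.int64(49)), (155, np.int64(106)), (156, np.int64(133)), (157, np.int64(129)), (158, np.int64(133)), (159, np.int64(130)), (160, np.int64(131)), (161, np.int64(129)), (162, np.int64(127)), (163, np.int64(127)), (164, np.int64(132)), (165, np.int64(134)), (166, np.int64(24)), (167, np.int64(39)), (168, np.int64(51)), (169, np.int64(50)), (170, np.int64(50)), (171, np.int64(49)), (172, np.int64(51)), (173, np.int64(51)), (174, np.int64(52))]
[(244, np.int64(25)), (245, np.int64(25)), (246, np.int64(24)), (247, np.int64(33)), (248, np.int64(43)), (249, np.int64(43)), (250, np.int64(43)), (251, np.int64(46)), (252, np.int64(43)), (253, np.int64(45)), (254, np.int64(47)), (255, np.int
[... 2277 characters left out ...]
), (349, np.int64(129)), (350, np.int64(128)), (351, np.int64(128)), (352, np.int64(128)), (353, np.int64(128)), (354, np.int64(114)), (355, np.int64(75)), (356, np.int64(47)), (357, np.int64(50)), (358, np.int64(50)), (359, np.int64(49)), (360, np.int64(47)), (361, np.int64(48)), (362, np.int64(47)), (363, np.int64(48))]
sill in [ 0.6321 -0.194   0.062 ] along x from ctr 0.0491
sill out [ 0.6414 -0.1972  0.062 ] along x from ctr 0.059
bridge up edge [ 0.5623 -0.17    0.088 ] along x from ctr -0.0247
bridge low edge? [ 0.5682 -0.172   0.082 ] along x from ctr -0.0185
cheek [[ 0.63354178 -0.16852708  0.062     ]
 [ 0.61731405 -0.21573078  0.062     ]] 0.04991521993357288 0.0006289957349725672
```

```bash
python3 -m creep '[[-19.8,-33.8,6,0,0,-2.4],[-19.8,-33.8,6,0,0,-2.4],[-19.8,-33.8,6,0,0,-2.4],[-19.8,-33.8,6,0,0,-2.4],[-19.8,-33.8,6,0,0,-2.4],[-19.8,-33.8,6,0,0,-2.4],[-19.8,-33.8,6,0,0,-2.4],[-19.8,-33.8,6,0,0,-2.4],[-19.8,-33.8,6,0,0,-2.4],[-19.8,-33.8,6,0,0,-2.4]]'
python3 - <<'E'
from h import *
s=r.read_state(); p=eyes.camera_params("wrist"); im,d=eyes.snapshot("wrist"); cv2.imwrite("pics/w2.png",im)
print(s["tool_pos"],s["qpos"].round(2) if hasattr(s["qpos"],"round") else s["qpos"])
g=cv2.cvtColor(im,cv2.COLOR_BGR2GRAY); m=(g>95).astype(np.uint8)
q=proj(p,[[.507,.205,.028]])[0]; print("exp px",q)
n,l,st,ce=cv2.connectedComponentsWithStats(m); 
k=min(range(1,n),key=lambda i:np.hypot(*(ce[i]-q)) if st[i,4]>500 else 1e9); print(st[k])
c=max(cv2.findContours((l==k).astype(np.uint8),0,2)[0],key=cv2.contourArea)
w=ray(p,c.reshape(-1,2),.028)[:,:2]; print(cv2.minAreaRect((w*1000).astype(np.float32)))
E
```

```text
t: 2.4
tool_pos: [0.5064, 0.2072, 0.184]
eef_rot: [[0.993, -0.121, -0.001], [-0.121, -0.993, 0.001], [-0.001, -0.001, -1.0]]
contact_force: [-0.3, 0.5, -0.1]
opening: 0.799
grip_force: 0.0
[0.50637214 0.20722216 0.18397189] [-0.25  0.28 -0.3   1.92  0.1   0.96 -2.29]
exp px [320.59717942 228.63594194]
[ 289  184   60   92 4636]
((505.0292053222656, 206.35049438476562), (48.44091796875, 78.83264923095703), 84.3272705078125)
```

View pics/w2.png

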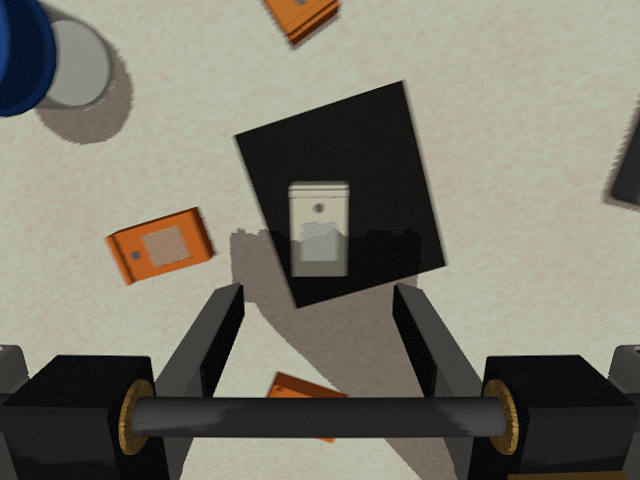

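The cassette is at columns 290–348, rows 182–277, with its ridge at the far end (row ~187) and square to the tool. Quick check of the nose edge, then grasp.

Run:
```python
from h import *
p=eyes.camera_params("wrist"); im=cv2.imread("pics/w2.png"); g=cv2.cvtColor(im,cv2.COLOR_BGR2GRAY).astype(int)
s=r.read_state(); R=np.array(s["eef_rot"]); T=np.array(s["tool_pos"])
def e(a,o): 
    k=np.abs(np.diff(a)); return o+k.argmax()+.5
nose=np.mean([e(g[265:290,c],265) for c in range(296,344,4)])
L=[e(g[q,280:300],280) for q in (205,225,270)]; Rr=[e(g[q,338:360],338) for q in (205,225,270)]
print(nose,L,Rr)
f=lambda u,v,h:(ray(p,[[u,v]],h)[0]-T)@R
print("nose tool",f(319,nose,.028)); 
for q,a,b in zip((205,225,270),L,Rr): print(f(a,q,.028)[:2],f(b,q,.028)[:2])
```

```text
276.5 [np.float64(289.5), np.float64(288.5), np.float64(283.5)] [np.float64(348.5), np.float64(348.5), np.float64(346.5)]
nose tool [-0.04196551  0.00093583  0.15567641]
[ 0.02124665 -0.02346983] [0.02126512 0.02523373]
[ 0.00424167 -0.02465505] [0.00426333 0.02560818]
[-0.03595039 -0.02986403] [-0.03591585  0.02477867]
```

```bash
python3 -m creep '[[-0.2,0.1,4,0,0,0],[-0.2,0.1,8,0,0,0],[-0.2,0.1,12,0,0,0],[-0.2,0.1,14.5,0,0,0],[-0.2,0.1,15.4,0,0,0],[-0.2,0.1,15.8,0,0,0],[-0.2,0.1,15.8,0,0,0]]' && python3 -m creep '[[0,0,0,0,0,0],[0,0,0,0,0,0],[0,0,0,0,0,0],[0,0,0,0,0,0],[0,0,0,0,0,0],[0,0,0,0,0,0],[0,0,0,0,0,0],[0,0,0,0,0,0]]' 4.0 25
```

```text
t: 3.03
tool_pos: [0.5062, 0.2027, 0.0267]
eef_rot: [[0.992, -0.124, -0.0], [-0.124, -0.992, -0.0], [-0.0, 0.0, -1.0]]
contact_force: [0.1, 0.6, 0.1]
opening: 0.799
grip_force: 0.0
t: 3.7
tool_pos: [0.5063, 0.2037, 0.0273]
eef_rot: [[0.992, -0.123, 0.001], [-0.123, -0.992, 0.0], [0.001, -0.0, -1.0]]
contact_force: [-1.8, -0.8, 10.0]
opening: 0.488
grip_force: 25.0
```

```bash
python3 -m creep '[[0,0,-2,0,0,0],[0,0,-5,0,0,0],[0,0,-9,0,0,0],[0,0,-13,0,0,0],[0,0,-16,0,0,0],[3,8,-16,0,0,0.6]]' && python3 -m creep '[[3,8,0,0,0,0.6],[6,16,0,0,0,1.2],[9,23,0,0,0,1.8],[11,29.3,0,0,0,1.8],[11,29.3,0,0,0,1.8],[11,29.3,0,0,0,1.8],[11,29.3,0,0,0,1.8],[11,29.3,0,0,0,1.8],[11,29.3,0,0,0,1.8]]'
python3 - <<'E'
from h import *
s=r.read_state(); p=eyes.camera_params("wrist"); im,d=eyes.snapshot("wrist"); cv2.imwrite("pics/w3.png",im)
np.savez("w3.npz",im=im,d=d,T=s["tool_pos"],E=s["eef_rot"],**{k:np.array(v) for k,v in p.items()})
E
```

```text
t: 4.2
tool_pos: [0.5166, 0.1709, 0.1931]
eef_rot: [[0.986, -0.165, 0.008], [-0.165, -0.986, 0.006], [0.007, -0.008, -1.0]]
contact_force: [2.4, 1.4, -0.8]
opening: 0.488
grip_force: 25.0
t: 4.95
tool_pos: [0.5724, -0.1508, 0.1864]
eef_rot: [[0.943, -0.333, -0.0], [-0.333, -0.943, -0.002], [0.0, 0.002, -1.0]]
contact_force: [-0.5, 0.6, -1.6]
opening: 0.488
grip_force: 25.0
```

View pics/w3.png

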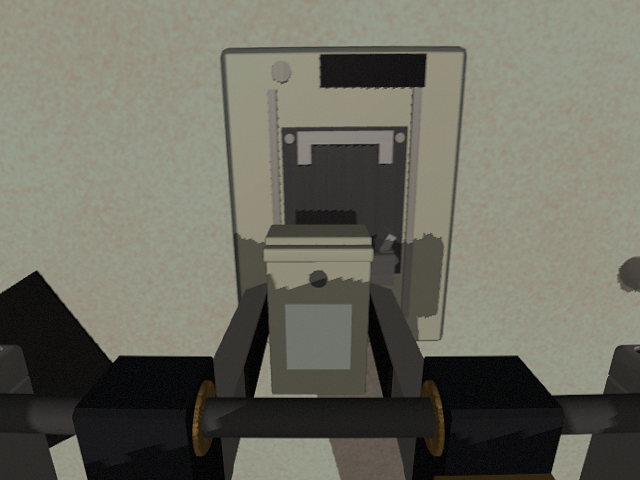

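Run:
```python
from h import *
z=np.load("w3.npz"); p={k:z[k] for k in["fov_y","cx","cy","distortion","R","t"]}; p={k:(v if v.ndim else float(v)) for k,v in p.items()}
g=cv2.cvtColor(z["im"],cv2.COLOR_BGR2GRAY).astype(int); T=z["T"];R=z["E"]; d=z["d"]
def edges(a,o,th=18): k=np.diff(a); return [(o+i+.5,int(k[i])) for i in range(len(k)) if abs(k[i])>th]
print("sill col345",edges(g[120:165,345],120)); print("cheek row156",edges(g[156,280:410],280))
print("cass col318",edges(g[220:275,300],220,8),edges(g[380:400,300],380,8)); print("cass row330/275",edges(g[255,250:390],250,12),edges(g[285,250:390],250,12))
for v in (230,240,245,250,255,258,265,275,300,380): print(v,d[v,300])
for nm,(u,v),h in [("sillin",(345,144.5),.062),("chL",(311.5,156.5),.062),("chR",(378.5,156.5),.062),("hFL",(223,47),.05),("hFR",(465,47),.05)]:
    w=ray(p,[[u,v]],h)[0]; print(nm,w.round(4),((w-T)@R).round(4))
```

```text
sill col345 [(125.5, -42), (126.5, -45), (130.5, 60), (143.5, -78), (144.5, -25)]
cheek row156 [(280.5, -21), (281.5, -47), (282.5, -27), (296.5, 27), (297.5, 37), (310.5, -32), (311.5, -34), (377.5, 26), (378.5, 33), (379.5, 22), (391.5, -26), (392.5, -31), (405.5, 41), (406.5, 22), (408.5, -35)]
cass col318 [(223.5, 18), (224.5, 21), (236.5, 32), (237.5, 31), (243.5, -10), (244.5, -76), (247.5, 15), (248.5, 41), (249.5, 15), (250.5, 10), (260.5, -26), (262.5, 30)] [(393.5, 33), (394.5, 34), (396.5, -39), (397.5, -95), (398.5, 9)]
cass row330/275 [(262.5, 20), (263.5, 40), (372.5, -30), (373.5, -38)] [(267.5, 13), (274.5, 25), (275.5, 21), (300.5, -16), (301.5, -31), (311.5, -18), (312.5, -16), (323.5, 17), (324.5, 16), (368.5, -15)]
230 0.17676213
240 0.16621806
245 0.16509612
250 0.15836701
255 0.16127266
258 0.16055278
265 0.16944762
275 0.16989085
300 0.17315826
380 0.18591851
sillin [ 0.633 -0.193  0.062] [0.0711 0.0194 0.1244]
chL [ 0.633  -0.1676  0.062 ] [ 0.0627 -0.0046  0.1244]
chR [ 0.617  -0.2131  0.062 ] [0.0628 0.0437 0.1245]
hFL [ 0.7244 -0.1341  0.05  ] [ 0.1377 -0.0665  0.1363]
hFR [ 0.6682 -0.2948  0.05  ] [0.1382 0.1037 0.1366]
```

Run:
```python
from h import *
z=np.load("w3.npz"); p={k:z[k] for k in["fov_y","cx","cy","distortion","R","t"]}; p={k:(v if v.ndim else float(v)) for k,v in p.items()}
T=z["T"];R=z["E"]
for h in (-.002,-.009): print(h)
def f(u,v,hz): # tool-plane z = hz (tool is vertical)
    return ((ray(p,[[u,v]],T[2]-hz)[0]-T)@R*1000).round(1)
d=z["d"]; u,v=np.meshgrid(np.arange(285,355,5),np.r_[252:260:2,285:300:5,370:390:5])
px=np.c_[u.ravel(),v.ravel()].astype(float); uu=cv2.undistortPoints(px.reshape(-1,1,2),K(p),np.array(p["distortion"]))[:,0]
X=(np.c_[uu,np.ones(len(uu))]*d[v.ravel(),u.ravel()][:,None]-p["t"])@p["R"]; X=((X-T)@R*1000).reshape(*u.shape,3)
for i in range(len(u)): print(v[i,0],np.median(X[i],0).round(1))
print("ridge 37/31",f(318,249,-.009),f(318,260.8,-.009),"top tail",f(318,244,-.002),"nose",f(318,394,-.002))
print("sides",f(263.3,255,-.009),f(373,255,-.009))
```

```text
-0.002
-0.009
252 [33.3 -0.1 -7.7]
254 [32.6 -0.1 -8.2]
256 [31.6 -0.1 -7.8]
258 [30.9 -0.1 -8.3]
285 [15.8 -0.1 -1.2]
290 [13.4 -0.1 -1.1]
295 [10.8 -0.1 -0.8]
370 [-28.2  -0.1  -0.8]
375 [-30.6  -0.1  -1.4]
380 [-33.5  -0.1  -1.2]
385 [-36.6  -0.1  -0.9]
ridge 37/31 [35.   0.1 -9. ] [29.9  0.1 -9. ] top tail [35.   0.1 -2. ] nose [-40.9   0.1  -2. ]
sides [ 32.4 -22.3  -9. ] [32.4 22.8 -8.9]
```

```bash
python3 -m creep '[[2.2,1,0,0,0.6,0],[4.4,2,0,0,1.4,-0.06],[4.4,2,1.5,0,2.4,-0.06],[4.4,2,4,0,2.4,-0.06],[4.4,2,5.8,0,2.4,-0.06],[4.4,2,6.8,0,2.4,-0.06],[4.4,2,6.8,0,2.4,-0.06],[4.4,2,6.8,0,2.4,-0.06]]'
python3 - <<'E'
from h import *
s=r.read_state(); p=eyes.camera_params("wrist"); im,d=eyes.snapshot("wrist"); cv2.imwrite("pics/w4.png",im)
im2,_=eyes.snapshot("side"); cv2.imwrite("pics/s4.png",cv2.resize(im2[250:380,260:440],None,fx=4,fy=4))
E
```

```text
t: 5.67
tool_pos: [0.608, -0.1773, 0.1187]
eef_rot: [[0.927, -0.321, 0.196], [-0.314, -0.947, -0.067], [0.207, 0.0, -0.978]]
contact_force: [0.2, -1.2, -0.9]
opening: 0.486
grip_force: 25.0
```

View pics/s4.png

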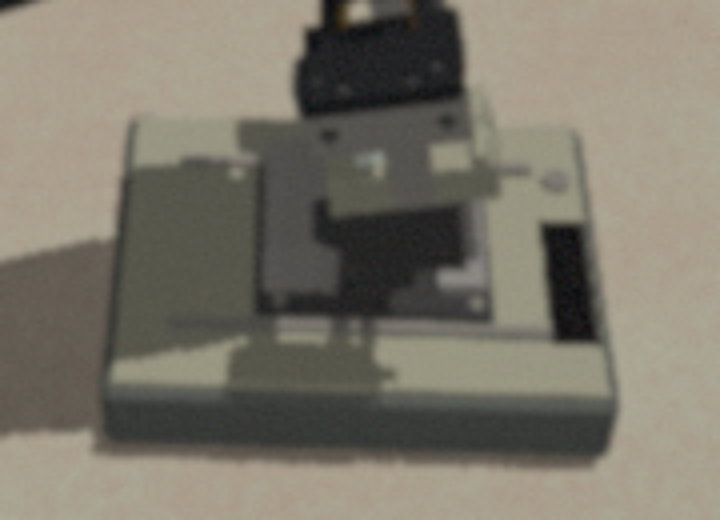

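View pics/w4.png

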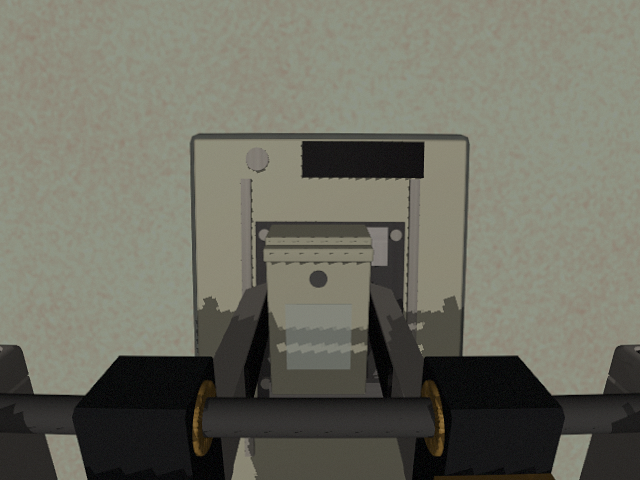

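Side view: cassette tilted nose-down above the bay. Wrist view: cassette columns 265–372 versus bay columns 257–405, so it sits several mm too far left. I'll read the settled pose and compute a correction.

```bash
cat > tgt.py <<'E'
from h import *
S=np.array([.6325,-.1937,.054]); a=np.radians(-19.1)
ux=np.array([np.cos(a),np.sin(a),0]); uy=np.array([-np.sin(a),np.cos(a),0]); uz=np.array([0,0,1.])
B=np.c_[ux,uy,uz]
def show():
    s=r.read_state(); R=np.array(s["eef_rot"]); T=np.array(s["tool_pos"])
    b=B.T@(T-S)*1000; th=np.degrees(np.arctan2(R[2,0],R[2,2]*-1)); yaw=np.degrees(np.arctan2(R[1,0],R[0,0]))
    f=B.T@np.array(s["contact_force"])
    Rb=B.T@R
    pts={n:(b+Rb@np.array(q)).round(1) for n,q in dict(noseB=(-41,0,23),noseT=(-41,0,-1),tailB=(39,0,23)).items()}
    print("t %.2f"%s["t"],"tcp bay mm",b.round(1),"tilt %.1f yaw %.1f"%(th,yaw),"roll %.2f"%np.degrees(Rb[2,1]),"F bay",f.round(1),pts)
    return s,R,T
def shift(dx,dy,dz):
    s=r.read_state(); R=np.array(s["eef_rot"]); print("rows cm for bay shift",(dx,dy,dz),(R.T@B@np.array([dx,dy,dz])/10).round(2))
E
python3 - <<'E'
from tgt import *
show()
p=eyes.camera_params("wrist"); T=np.array(r.read_state()["tool_pos"])
g=cv2.cvtColor(cv2.imread("pics/w4.png"),cv2.COLOR_BGR2GRAY).astype(int)
c=ray(p,[[191,136],[468,136]],.05); y=c[0]-c[1]; print(np.degrees(np.arctan2(y[1],y[0]))-90,"housing mid bay",B.T@(c.mean(0)-S)*1000)
w=ray(p,[[388,266]],.062); print("right cheek corner bay",B.T@(w[0]-S)*1000)
E
```

```text
t 5.77 tcp bay mm [-27.8   7.2  65.6] tilt 12.1 yaw -18.7 roll 0.01 F bay [ 0.8 -0.3 -0.8] {'noseB': array([-63.1,   7. ,  34.6]), 'noseT': array([-68.1,   7. ,  58. ]), 'tailB': array([15.1,  7.5, 51.3])}
-18.69435407663228 housing mid bay [67.08484998  0.45442915 -4.        ]
right cheek corner bay [-12.42399001 -35.0161023    8.        ]
```

```bash
python3 -c "
from tgt import *
shift(1,-7.2,0);shift(1,-7.2,-28)"
```

```text
rows cm for bay shift (1, -7.2, 0) [0.09 0.72 0.02]
rows cm for bay shift (1, -7.2, -28) [-0.49  0.72  2.76]
```

```bash
python3 -m creep '[[0.1,0.72,0,0,0,0],[-0.1,0.72,1,0,0,0],[-0.35,0.72,2,0,0,0],[-0.49,0.72,2.76,0,0,0],[-0.49,0.72,2.76,0,0,0],[-0.49,0.72,2.76,0,0,0]]' >/dev/null; python3 -c "
from tgt import *
show();shift(0,0,-4)"
```

```text
t 6.27 tcp bay mm [-28.1  -0.4  35.5] tilt 11.9 yaw -18.8 roll 0.04 F bay [ 0.2 -0.3 -1. ] {'noseB': array([-63.5,  -0.7,   4.5]), 'noseT': array([-68.4,  -0.7,  28. ]), 'tailB': array([14.8, -0.2, 21. ])}
rows cm for bay shift (0, 0, -4) [-0.08 -0.    0.39]
```

```bash
python3 -m creep '[[-0.02,0,0.1,0,0,0],[-0.04,0,0.2,0,0,0],[-0.06,0,0.3,0,0,0],[-0.06,0,0.3,0,0,0]]' >/dev/null; python3 -c "
from tgt import *
show()"; python3 -m creep '[[-0.01,0,0.05,0,0,0],[-0.02,0,0.1,0,0,0],[-0.02,0,0.1,0,0,0]]' >/dev/null; python3 -c "
from tgt import *
show()"
```

```text
t 6.60 tcp bay mm [-27.5  -0.4  33.5] tilt 12.0 yaw -18.8 roll 0.03 F bay [-0.1  0.2 -1.5] {'noseB': array([-62.8,  -0.6,   2.4]), 'noseT': array([-67.8,  -0.7,  25.9]), 'tailB': array([15.4, -0.2, 19.1])}
t 6.85 tcp bay mm [-27.5  -0.5  32.4] tilt 12.0 yaw -18.8 roll 0.03 F bay [ 0.3  0.2 -0.5] {'noseB': array([-62.8,  -0.7,   1.4]), 'noseT': array([-67.8,  -0.7,  24.9]), 'tailB': array([15.4, -0.2, 18. ])}
```

```bash
python3 -m creep '[[0.02,0.03,-0.1,0,0.3,0],[0.02,0.03,-0.1,0,0.6,0],[0.02,0.03,-0.1,0,0.6,0]]' >/dev/null; python3 -c "
from tgt import *
show()"; python3 -m creep '[[-0.01,0,0.05,0,0,0],[-0.02,0,0.1,0,0,0],[-0.02,0,0.1,0,0,0]]' >/dev/null; python3 -c "
from tgt import *
show()"
```

```text
t 7.10 tcp bay mm [-28.2  -0.9  33.3] tilt 15.0 yaw -18.7 roll 0.04 F bay [ 1.   0.2 -1.4] {'noseB': array([-61.8,  -1.1,   0.4]), 'noseT': array([-68.1,  -1.1,  23.6]), 'tailB': array([15.4, -0.6, 21.2])}
t 7.35 tcp bay mm [-27.2  -0.7  32.6] tilt 15.0 yaw -18.8 roll 0.03 F bay [-3.  -0.4  4.8] {'noseB': array([-60.9,  -0.9,  -0.3]), 'noseT': array([-67.1,  -1. ,  22.9]), 'tailB': array([16.4, -0.5, 20.4])}
```

```bash
python3 -c "
from tgt import *
shift(-7,.5,.6);shift(-2,0,0)"
```

```text
rows cm for bay shift (-7, 0.5, 0.6) [-0.66 -0.05 -0.24]
rows cm for bay shift (-2, 0, 0) [-0.19 -0.   -0.05]
```

```bash
python3 -m creep '[[0,-0.02,-0.06,0,0,0],[-0.22,-0.05,-0.12,0,0,0],[-0.44,-0.05,-0.18,0,0,0],[-0.66,-0.05,-0.24,0,0,0],[-0.66,-0.05,-0.24,0,0,0]]' >/dev/null; python3 -c "
from tgt import *
show()"; python3 -m creep '[[-0.1,0,-0.025,0,0,0],[-0.19,0,-0.05,0,0,0],[-0.19,0,-0.05,0,0,0]]' >/dev/null; python3 -c "
from tgt import *
show()"
```

```text
t 7.77 tcp bay mm [-34.6  -0.3  33.1] tilt 15.0 yaw -18.8 roll 0.02 F bay [ 1.4  0.1 -2.7] {'noseB': array([-68.3,  -0.5,   0.3]), 'noseT': array([-74.5,  -0.5,  23.4]), 'tailB': array([ 9., -0., 21.])}
t 8.02 tcp bay mm [-36.2  -0.3  33.2] tilt 15.0 yaw -18.8 roll 0.02 F bay [ 3.7  0.6 -1.8] {'noseB': array([-69.8,  -0.5,   0.3]), 'noseT': array([-76. ,  -0.5,  23.5]), 'tailB': array([ 7.4, -0. , 21.1])}
```

```bash
python3 -m creep '[[-0.15,0,-0.04,0,0,0],[-0.3,0,-0.08,0,0,0],[-0.3,0,-0.08,0,0,0]]' >/dev/null; python3 -c "
from tgt import *
show()"; python3 -m creep '[[-0.15,0,-0.04,0,0,0],[-0.31,0,-0.08,0,0,0],[-0.31,0,-0.08,0,0,0]]' >/dev/null; python3 -c "
from tgt import *
show(); shift(-4.2+3.75,0,-4.3)"
```

```text
t 8.27 tcp bay mm [-39.4  -0.3  33.2] tilt 15.0 yaw -18.8 roll 0.02 F bay [ 5.7  0.  -2.8] {'noseB': array([-73. ,  -0.5,   0.3]), 'noseT': array([-79.3,  -0.5,  23.5]), 'tailB': array([ 4.2, -0. , 21.1])}
t 8.52 tcp bay mm [-42.3  -0.3  33.3] tilt 15.1 yaw -18.8 roll 0.02 F bay [ 7.2  0.8 -3.1] {'noseB': array([-75.9,  -0.5,   0.4]), 'noseT': array([-82.2,  -0.5,  23.6]), 'tailB': array([ 1.3, -0. , 21.2])}
rows cm for bay shift (-0.4500000000000002, 0, -4.3) [-0.16 -0.    0.4 ]
```

```bash
python3 -m creep '[[-0.025,0,0.11,0,-0.35,0],[-0.05,0,0.22,0,-0.7,0],[-0.075,0,0.33,0,-1.05,0],[-0.1,0,0.44,0,-1.4,0],[-0.1,0,0.44,0,-1.4,0]]' >/dev/null; python3 -c "
from tgt import *
show()"
```

```text
t 8.93 tcp bay mm [-41.1  -0.3  28.7] tilt 8.0 yaw -18.8 roll 0.01 F bay [ 6.5  0.7 -3.4] {'noseB': array([-78.5,  -0.5,   0.2]), 'noseT': array([-81.8,  -0.5,  24. ]), 'tailB': array([ 0.7, -0.1, 11.4])}
```

```bash
python3 -m creep '[[-0.07,0,-0.01,0,0,0],[-0.13,0,-0.02,0,0,0],[-0.13,0,-0.02,0,0,0]]' >/dev/null; python3 -c "
from tgt import *
show()"; python3 -m creep '[[0.02,0,0.07,0,-0.2,0],[0.04,0,0.14,0,-0.4,0],[0.04,0,0.14,0,-0.4,0]]' >/dev/null; python3 -c "
from tgt import *
show()"
```

```text
t 9.18 tcp bay mm [-43.   -0.3  28.8] tilt 8.1 yaw -18.8 roll 0.01 F bay [ 8.7  0.3 -4.4] {'noseB': array([-80.3,  -0.5,   0.3]), 'noseT': array([-83.7,  -0.5,  24. ]), 'tailB': array([-1.1, -0. , 11.5])}
t 9.43 tcp bay mm [-42.   -0.3  27.4] tilt 6.1 yaw -18.8 roll 0.01 F bay [ 8.   0.1 -4.1] {'noseB': array([-80.4,  -0.5,   0.2]), 'noseT': array([-82.9,  -0.5,  24.1]), 'tailB': array([-0.8, -0.1,  8.7])}
```

```bash
python3 -m creep '[[0.04,0,0.075,0,-0.2,0],[0.075,0,0.15,0,-0.4,0],[0.075,0,0.15,0,-0.4,0]]' >/dev/null; python3 -c "
from tgt import *
show()"; python3 -m creep '[[0.04,0,0.07,0,-0.2,0],[0.08,0,0.14,0,-0.4,0],[0.08,0,0.14,0,-0.4,0]]' >/dev/null; python3 -c "
from tgt import *
show()"
```

```text
t 9.68 tcp bay mm [-41.2  -0.3  25.9] tilt 4.0 yaw -18.8 roll 0.02 F bay [ 7.8 -0.1 -3.1] {'noseB': array([-80.5,  -0.5,   0.1]), 'noseT': array([-82.2,  -0.5,  24. ]), 'tailB': array([-0.7, -0.1,  5.7])}
t 9.93 tcp bay mm [-40.4  -0.3  24.5] tilt 2.0 yaw -18.8 roll 0.01 F bay [ 6.6  0.6 -2.4] {'noseB': array([-80.5,  -0.5,   0. ]), 'noseT': array([-81.4,  -0.5,  24. ]), 'tailB': array([-0.6, -0. ,  2.9])}
```

```bash
python3 -m creep '[[0.04,0,0.07,0,-0.2,0],[0.08,0,0.14,0,-0.4,0],[0.08,0,0.14,0,-0.4,0]]' >/dev/null; python3 -c "
from tgt import *
show()"
```

```text
t 10.18 tcp bay mm [-39.5  -0.3  23.3] tilt 0.0 yaw -18.8 roll 0.02 F bay [ 5.5 -1.   0.9] {'noseB': array([-80.5,  -0.6,   0.3]), 'noseT': array([-80.5,  -0.5,  24.3]), 'tailB': array([-0.5, -0.1,  0.3])}
```

```bash
python3 -m creep '[[0.03,0,0.03,0,0,0],[0.07,0,0.05,0,0,0],[0.07,0,0.05,0,0,0]]' >/dev/null; python3 -c "
from tgt import *
show()"
```

```text
t 10.43 tcp bay mm [-39.   -0.3  23.3] tilt 0.1 yaw -18.8 roll 0.02 F bay [ 5.2 -0.5  5. ] {'noseB': array([-80. ,  -0.5,   0.2]), 'noseT': array([-80. ,  -0.5,  24.2]), 'tailB': array([ 0. , -0.1,  0.4])}
```

```bash
python3 -m creep '[[0.04,0,0,0,0,0],[0.08,0,-0.01,0,0,0],[0.08,0,-0.01,0,0,0]]' >/dev/null; python3 -c "
from tgt import *
show()";  python3 -m creep '[[0.04,0,0,0,0,0],[0.08,0,-0.01,0,0,0],[0.08,0,-0.01,0,0,0]]' >/dev/null; python3 -c "
from tgt import *
show()"
```

```text
t 10.68 tcp bay mm [-38.4  -0.3  23.2] tilt 0.1 yaw -18.8 roll 0.02 F bay [ 3.9 -0.2  6.3] {'noseB': array([-79.4,  -0.6,   0.2]), 'noseT': array([-79.4,  -0.6,  24.2]), 'tailB': array([ 0.6, -0.1,  0.3])}
t 10.93 tcp bay mm [-37.8  -0.3  23.3] tilt 0.1 yaw -18.8 roll 0.02 F bay [ 3.2 -0.4  6.8] {'noseB': array([-78.8,  -0.6,   0.2]), 'noseT': array([-78.8,  -0.5,  24.2]), 'tailB': array([ 1.2, -0.1,  0.3])}
```

```bash
python3 -m creep '[[0.03,0,0,0,0,0],[0.06,0,-0.02,0,0,0],[0.06,0,-0.02,0,0,0]]' >/dev/null; python3 -c "
from tgt import *
show()"
```

```text
t 11.18 tcp bay mm [-37.4  -0.3  23.3] tilt 0.0 yaw -18.8 roll 0.02 F bay [ 3.2 -0.2  5.6] {'noseB': array([-78.4,  -0.6,   0.2]), 'noseT': array([-78.4,  -0.5,  24.2]), 'tailB': array([ 1.6, -0.1,  0.3])}
```

```bash
python3 -m creep '[[0,0,-0.02,0,0,0],[0,0,-0.02,0,0,0],[0,0,-0.02,0,0,0],[0,0,-0.02,0,0,0],[0,0,-0.02,0,0,0]]' 5.8; python3 -c "
from tgt import *
show()"
```

```text
t: 11.6
tool_pos: [0.5964, -0.1816, 0.0768]
eef_rot: [[0.947, -0.322, -0.001], [-0.322, -0.947, -0.0], [-0.001, 0.001, -1.0]]
contact_force: [1.1, 1.5, 0.2]
opening: 0.616
grip_force: 0.0
t 11.60 tcp bay mm [-38.1  -0.4  22.8] tilt -0.0 yaw -18.8 roll 0.03 F bay [0.5 1.7 0.2] {'noseB': array([-79.1,  -0.6,  -0.1]), 'noseT': array([-79.1,  -0.6,  23.9]), 'tailB': array([ 0.9, -0.1, -0.2])}
```

Released cleanly. I'll raise straight up and check with the camera.

```bash
python3 -m creep '[[0,0,-0.5,0,0,0],[0,0,-2,0,0,0],[0,0,-5,0,0,0],[0,0,-9,0,0,0],[0,0,-13,0,0,0],[0,0,-16,0,0,0],[0,0,-16,0,0,0],[0,0,-16,0,0,0]]'
python3 - <<'E'
from tgt import *
p=eyes.camera_params("wrist"); im,d=eyes.snapshot("wrist"); cv2.imwrite("pics/w5.png",cv2.resize(im[60:340,190:450],None,fx=2,fy=2))
np.savez("w5.npz",im=im,d=d)
q=np.round(proj(p,[S+B@np.array([x,0,.024]) for x in (-.06,-.05,-.04,-.03,-.015)])).astype(int)
uu=cv2.undistortPoints(q.astype(float).reshape(-1,1,2),K(p),np.array(p["distortion"]))[:,0]
for dx in (-12,12):
  print([float(np.round(((((np.r_[cv2.undistortPoints(np.array([[[u+dx,v]]],float),K(p),np.array(p["distortion"]))[0,0],1]*np.median(d[v-1:v+2,u+dx-1:u+dx+2])-p["t"])@p["R"])[2])-.054)*1000,1)) for u,v in q])
E
```

```text
t: 12.27
tool_pos: [0.5975, -0.1818, 0.2395]
eef_rot: [[0.947, -0.322, 0.003], [-0.322, -0.947, -0.001], [0.004, 0.0, -1.0]]
contact_force: [-0.1, 0.6, -0.4]
opening: 0.614
grip_force: 0.0
[24.3, 25.2, 24.8, 24.9, 24.5]
[25.2, 25.1, 24.9, 24.8, 24.3]
```

View pics/w5.png

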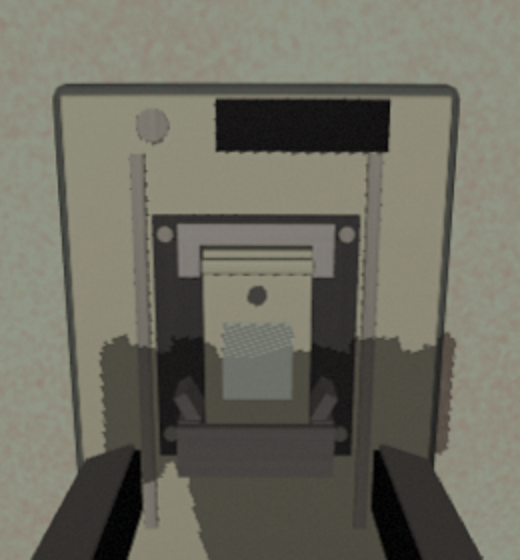

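The cassette lies flat: its top is a uniform ~24.8 mm above the floor. The tail is against the sill (row ~247 of the crop), between the cheeks, and the nose is under the bridge (row ~425). The arm is clear.

```bash
python3 -c "
from cell import r
print(r.close_job())"
```

```text
the job is handed in; nothing more can be done
None
```

The cassette is seated flat in the reader bay, nose under the bridge and tail against the sill. It was released and the job handed in after about 12 s of robot time, with at most about 9 N felt along any bay axis while loading and the bystanders untouched.

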